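# Find the unlocked sharps container and hold its lid open

## Task

A carton was left lying across three sharps containers: lift it off, lay it flat on the bench and let go of it. Then tap the thumb tabs of the three shut lids one after the other, from the robot's left to its right, to find the one lid that is not locked (it gives way under the tap, locked ones are solid). Lift that lid by its tab to about 50 degrees and finish while still holding it open, so that a used syringe can be dropped in, and leave the bottle, bowl and jar standing where they are.

Things in the scene. Friction and masses are not known exactly. Their poses are not given: they have to be found in the camera images.
- rack_top (a point): centre of a row of three identical yellow sharps containers, 120 mm apart in a fixed steel tray (196 x 376 mm); 108 mm above the bench, level with their flat tops. x: from the tabs to the hinges, away from the robot; y: along the row to the robot's left. Each has a raised lid housing (102 x 80 mm) whose two side cheeks rise to 146 mm above the bench, 4 mm proud of the shut lid between them.
- lid_left: lid of the container on the robot's left (+y): plate 96 x 60 x 5 mm, 60 g, tab in front. Origin on its hinge axis (rear), 139 mm above the bench; x to the hinge side, y along the hinge, z up. Opens about +y, tab rising, to 77 deg; falls shut if let go. One of three is not locked; they look alike. Locked: solid both ways. Unlocked: a tap on the tab (about 1 N) sinks it some 8 mm, it springs back, and it lifts freely.
- tab_left (a point): centre of the thumb tab of lid_left: 36 mm long (away from the hinge) x 24 mm wide (along y) x 10 mm thick, top 5 mm above this point. The point lies 120 mm in front of the hinge axis; shut, it is 137 mm above the bench and 29 mm above the container's flat top. The lid plate begins 22 mm behind it. Free space on both sides, in front and below.
- lid_middle: lid of the container in the middle: plate 96 x 60 x 5 mm, 60 g, tab in front. Origin on its hinge axis (rear), 139 mm above the bench; x to the hinge side, y along the hinge, z up. Opens about +y, tab rising, to 77 deg; falls shut if let go. One of three is not locked; they look alike. Locked: solid both ways. Unlocked: a tap on the tab (about 1 N) sinks it some 8 mm, it springs back, and it lifts freely.
- tab_middle (a point): centre of the thumb tab of lid_middle: 36 mm long (away from the hinge) x 24 mm wide (along y) x 10 mm thick, top 5 mm above this point. The point lies 120 mm in front of the hinge axis; shut, it is 137 mm above the bench and 29 mm above the container's flat top. The lid plate begins 22 mm behind it. Free space on both sides, in front and below.
- lid_right: lid of the container on the robot's right (-y): plate 96 x 60 x 5 mm, 60 g, tab in front. Origin on its hinge axis (rear), 139 mm above the bench; x to the hinge side, y along the hinge, z up. Opens about +y, tab rising, to 77 deg; falls shut if let go. One of three is not locked; they look alike. Locked: solid both ways. Unlocked: a tap on the tab (about 1 N) sinks it some 8 mm, it springs back, and it lifts freely.
- tab_right (a point): centre of the thumb tab of lid_right: 36 mm long (away from the hinge) x 24 mm wide (along y) x 10 mm thick, top 5 mm above this point. The point lies 120 mm in front of the hinge axis; shut, it is 137 mm above the bench and 29 mm above the container's flat top. The lid plate begins 22 mm behind it. Free space on both sides, in front and below.
- carton_center (a point): centre of a closed white carton with blue panels, 62 (its x) x 250 (its y) x 52 mm (its z), about 0.15 to 0.31 kg, that lies across the cheeks of the three containers, over the lids but not on them, and keeps them from opening. The bench to the left of the tray, nearer to the robot than the bowl and jar, is free
- bottle_center (a point): centre of a white bottle of disinfectant standing on the bench, 62 mm diameter, 170 mm high (bystander)
- bowl_center (a point): centre of a steel bowl on the bench, 100 mm diameter, 45 mm high (bystander)
- jar_center (a point): centre of a glass jar with steel cap on the bench, 68 mm diameter, 100 mm high (bystander)

How it is judged:
On the way, in this order (a step that is already met when the one before it is completed fails the run):
1. the carton lies on the bench and is let go (height (world z) of carton_center below 0.045 m and contact force between the fingers and carton below 0.1 N and linear speed of carton below 0.05 m/s), for 0.2 s.
2. the left lid is tapped (pressed with more than 0.4 N) (contact force between the fingers and lid_left above 0.4 N).
3. the middle lid is tapped (pressed with more than 0.4 N) (contact force between the fingers and lid_middle above 0.4 N).
4. the right lid is tapped (pressed with more than 0.4 N) (contact force between the fingers and lid_right above 0.4 N).
At the end, for the whole second after the job is handed in: the unlocked lid stands open by more than 40 degrees (0.7 rad), still, with the robot's fingers holding it (contact over 0.2 N); the carton lies on the bench (its centre under 45 mm), at rest and not touched; the bystanders stand where they were, within 3 cm (all of step 1 and ((angle between lid_left's own z axis and vertical above 0.7 rad and contact force between the fingers and lid_left above 0.2 N and angular speed of lid_left below 0.3 rad/s) or (angle between lid_middle's own z axis and vertical above 0.7 rad and contact force between the fingers and lid_middle above 0.2 N and angular speed of lid_middle below 0.3 rad/s) or (angle between lid_right's own z axis and vertical above 0.7 rad and contact force between the fingers and lid_right above 0.2 N and angular speed of lid_right below 0.3 rad/s))); the arm keeps its last pose, push and grip.
It fails at once if the bottle is shifted by more than 3 cm or knocked over (distance of bottle_center from where it was at the start of the episode above 0.03 m or angle between bottle_center's own z axis and vertical above 0.4 rad).
It fails at once if the bowl is shifted by more than 3 cm or knocked over (distance of bowl_center from where it was at the start of the episode above 0.03 m or angle between bowl_center's own z axis and vertical above 0.4 rad).
It fails at once if the jar is shifted by more than 3 cm or knocked over (distance of jar_center from where it was at the start of the episode above 0.03 m or angle between jar_center's own z axis and vertical above 0.4 rad).
It fails at once if the carton is dropped, thrown or pushed off the containers (falls freely faster than 1 m/s) (linear speed of carton above 1 m/s and contact force between the fingers and carton below 0.05 N).
It also fails if it takes over 72 s, if anything falls off the work surface, if the arm or the gripper's body presses on something with over 40 N, if the wrist force passes 120 N, or if a joint passes its speed limit or range.

## Robot

A 6-joint arm with a two-finger parallel gripper is mounted at the origin on the work surface. World frame = base frame: x ahead of the robot, y to its left, z up, the work surface at z = 0. Lengths are in m, angles in rad, forces in N, time in s.
With the tool pointing down it reaches from about 0.3 to 0.875 m from the base axis. Payload 6.4 kg.
Tool frame: the origin (TCP) lies between the finger pads; the fingertips stand 19 mm ahead of it and the grasp point (between the pads) is the TCP (ctrl.tips_ahead is the z of the fingertips in the tool frame, in m); z points along the fingers, y is the line along which they close (so a half turn about z gives the same grasp; the last joint's range is limited). The gripper opens to 85 mm and grips with 20 to 120 N. Pads are 22 mm wide; open, the fingers measure 114 mm over their backs; the gripper's body (76 mm by 85 mm) begins 54 mm behind the grasp point. The pads swing forward as they close: fully open they stand 13 mm farther back than shut.
Start: joints at [1.071, 0.181, 1.607, -0, 1.354, -0.206], TCP at [0.167, 0.55, 0.25] pointing down, gripper open.
Joint ranges: [-2.99, 2.99], [-0.89, 2.07], [0.3, 2.58], [-1.14, 4.28], [0, 2.63], [-3.12, 3.12]. Speed limits (rad/s): [2.57, 2.57, 3.01, 3.14, 3.14, 3.14].

## Interface

Orientations are given as a unit quaternion [w, x, y, z].
In Python, from bench import readout, vision, ctrl gives the robot as it stands.
- The arm moves only by the tool play_rows, never from a script. Its arguments are lists of equal length, an entry for each row: "xyz": the shift along the tool's x, y, z in mm, a list of three; "rot": the turn, a rotation vector about the tool's x, y, z in rad, a list of three; "grip": the opening, from 0 (shut) to 1 (fully open). In form: {"xyz": [[x, y, z], ...], "rot": [[rx, ry, rz], ...], "grip": [grip, ...]}. A call has exactly 10 rows; each row is the pose to reach, as a shift and turn from the pose commanded when the call began, along the tool's axes at that moment; what a row does not reach only later rows make up. A row lasts 1/8 s, in which the tool goes at most 62.5 mm and 10.7 degrees, less where a joint would pass 70% of its speed; a pose out of reach is approached as far as the arm can. A call with a gripper value outside its range is refused whole. The fingers move at their own pace and stop on an object; the grip force is fixed at half the most. Time passes only in rows, so rows that repeat a pose let the fingers close, or fill a call up. It gives the time, the measured TCP pose, the force, the opening and the grip force at its end, in the units of the state.
- readout.get_obs(): the state, without advancing time (a new reading comes with each control period).
- vision.camera(name): name is "scene" or "top" or "wrist"; returns a dict with "color" (420x560x3 uint8, red, green, blue), "depth" (420x560 float32, m along the optical axis (not along the pixel's ray), 0 where there is no reading), "camera_matrix" (3x3 intrinsics, pixels), "extrinsics" (4x4, takes a point from camera to world coordinates); the wrist camera has in their place "hand_eye" (4x4, takes a point from camera to tool coordinates, whose origin is the TCP and whose axes are the flange's). Camera axes: x right, y down, z forward; pixel columns grow to the right and rows downward; lengths in m; the calibration is good to about 2 mm. A picture is of the moment at which its call begins: read the wrist's pose just before it.
- ctrl.hand_in(): hands the job in; it is judged then, once.
The state is a dict: "time_s": time; "q": joint angles; "dq": joint speeds; "joint_efforts": joint torques, N m; "eef_pos": TCP position; "eef_rot": TCP orientation; "wrist_force": force on the tool from outside, world axes, zero at the start; "torque": the same for the moment, N m; "opening": opening from 0.0 (shut) to 1.0 (fully open); "grasp_force": force on a finger pad.
Only numpy, scipy, OpenCV 4.12 (cv2) and the standard library are available. Lean on these libraries where they do the work, as an engineer would, in place of code of your own. Each camera call takes 0.05 s, during which the arm holds its last target. There are 200 camera calls.

## Working session

There is one attempt and no reset: what is moved stays moved. The work goes in short steps, Python scripts to look and compute and a tool call to move; the robot and the scene stay as the last step left them, time stands still between calls to the robot, and variables do not carry over. Pictures are saved under pics/ and viewed, at most 10 in all, crops included, and the job is handed in when it is done.

Besides the shell and the picture viewer there is one more tool, called after ">>>" in YAML: its name, and indented under it one key for each argument. play_rows: Moves the arm, as the interface text tells. Its arguments: {"type":"object","properties":{"xyz":{"type":"array","items":{"type":"array","items":{"type":"number"}}},"rot":{"type":"array","items":{"type":"array","items":{"type":"number"}}},"grip":{"type":"array","items":{"type":"number"}}},"required":["xyz","rot","grip"]}

```bash
mkdir -p pics; ls
cat > h.py <<'E'
import numpy as np, cv2
from bench import readout, vision, ctrl
def cloud(c, T=None):
    K=c["camera_matrix"]; d=c["depth"]; T=c["extrinsics"] if T is None else T
    v,u=np.mgrid[:d.shape[0],:d.shape[1]]
    P=np.stack([(u-K[0,2])/K[0,0]*d,(v-K[1,2])/K[1,1]*d,d],-1)@T[:3,:3].T+T[:3,3]
    P[d==0]=np.nan
    return P
E
python3 - <<'E'
from h import *
a=vision.camera("top"); b=vision.camera("scene")
np.savez("v0.npz",top=cloud(a),scene=cloud(b),tc=a["color"],sc=b["color"])
cv2.imwrite("pics/top.png",a["color"][...,::-1]); cv2.imwrite("pics/scene.png",b["color"][...,::-1])
print(a["extrinsics"],b["extrinsics"])
o=readout.get_obs();print(o)
E
```

```text
pics
[[ 0.01037432 -0.98999256  0.14073773  0.37990383]
 [-0.9999241  -0.01120626 -0.00512005 -0.03295066]
 [ 0.00664596 -0.14067393 -0.99003367  1.69123717]
 [ 0.          0.          0.          1.        ]] [[-0.75325485  0.43031199 -0.49743212  1.2426074 ]
 [ 0.65768129  0.50185983 -0.56177578  0.67043068]
 [ 0.00790234 -0.75031213 -0.6610365   0.96743672]
 [ 0.          0.          0.          1.        ]]
{'time_s': 0.1, 'q': array([ 1.07068118e+00,  1.81450566e-01,  1.60790943e+00,  1.80177649e-05,
        1.35380604e+00, -2.06282570e-01]), 'dq': array([ 0.00128658, -0.00136092, -0.00334547,  0.00063469,  0.00014428,
        0.00103895]), 'joint_efforts': array([ 9.48338020e-04, -4.45868218e+01, -3.52242815e+01, -3.62202281e-04,
        3.89071443e-03,  5.42288842e-05]), 'eef_pos': array([0.16627263, 0.54994669, 0.24948264]), 'eef_rot': array([-2.80369777e-04,  1.46390223e-01,  9.89226609e-01, -7.35085379e-04]), 'wrist_force': array([-0.81581817,  0.61671619,  1.04484463]), 'torque': array([0.01269623, 0.02729017, 0.00463525]), 'grasp_force': 0.0, 'opening': 0.9980891851280551}
```

View pics/top.png

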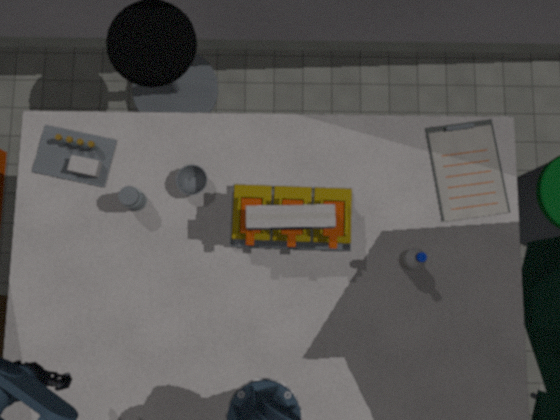

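View pics/scene.png

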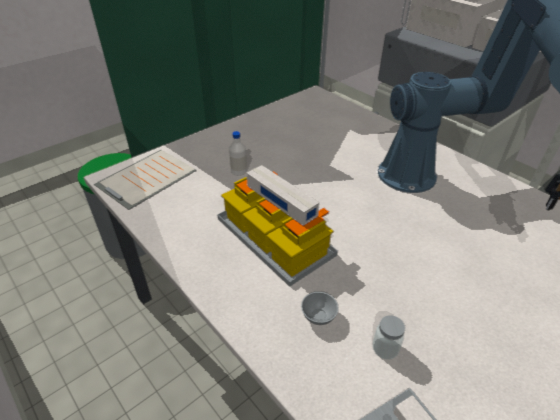

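The top view shows the carton at about (291,217) px over the row. The tabs are at about (249,240), (291,241) and (333,241), the bowl at (191,180), the jar at (131,198) and the bottle at (413,257).

Run:
```python
from h import *
v=np.load("v0.npz")
for n in("top","scene"):
    P=v[n];c=v[n[0]+"c"].astype(int); hsv=cv2.cvtColor(v[n[0]+"c"],cv2.COLOR_RGB2HSV)
    reg=(P[...,0]>.35)&(P[...,0]<.9)&(abs(P[...,1])<.3)
    m=reg&(P[...,2]>.185)&(P[...,2]<.215)&(hsv[...,1]<60)
    m=cv2.morphologyEx(m.astype(np.uint8),cv2.MORPH_OPEN,np.ones((3,3)))>0
    Q=P[m]; r=cv2.minAreaRect((Q[:,:2]*1000).astype(np.float32)); print(n,"carton",r,np.median(Q[:,2]),m.sum())
    o=reg&(hsv[...,0]<14)&(hsv[...,1]>150)&(P[...,2]>.125)
    k,l,s,ce=cv2.connectedComponentsWithStats(o.astype(np.uint8))
    for i in range(1,k):
        if s[i,4]>15: Q=P[l==i]; print(" orange",s[i],np.nanmin(Q,0).round(3),np.nanmax(Q,0).round(3),np.nanmedian(Q,0).round(3))
    y=reg&(hsv[...,0]>18)&(hsv[...,0]<32)&(hsv[...,1]>150)&(P[...,2]>.09)
    Q=P[y]; print(" yellow",cv2.minAreaRect((Q[:,:2]*1000).astype(np.float32)))
P=v["top"]
for q in((291,217),(413,257),(191,180),(131,198),(249,240),(291,241),(333,241)): print(q,P[q[1],q[0]].round(3))
```

```text
top carton ((583.8373413085938, -72.50575256347656), (62.613059997558594, 249.13331604003906), 1.5287772417068481) 0.19867855641000975 1993
 orange [241 198  21  48 261] [0.506 0.012 0.131] [0.645 0.07  0.152] [0.576 0.05  0.142]
 orange [287 200  16   4  35] [ 0.629 -0.108  0.136] [ 0.639 -0.064  0.149] [ 0.633 -0.087  0.142]
 orange [325 201  19  47 257] [ 0.503 -0.228  0.131] [ 0.637 -0.175  0.158] [ 0.564 -0.209  0.143]
 orange [282 229  20  18 142] [ 0.504 -0.105  0.135] [ 0.554 -0.05   0.153] [ 0.542 -0.079  0.143]
 orange [323 228   7   7  23] [ 0.54  -0.186  0.137] [ 0.556 -0.169  0.16 ] [ 0.552 -0.177  0.143]
 yellow ((604.4415283203125, -77.98593139648438), (348.97137451171875, 164.35491943359375), 88.57242584228516)
scene carton ((585.6468505859375, -68.0196762084961), (67.90625, 253.2002410888672), 1.3084977865219116) 0.19776152776437506 1295
 orange [312 208  16  13  30] [0.51  0.034 0.137] [0.575 0.066 0.162] [0.533 0.055 0.144]
 yellow ((608.0078125, -75.00706481933594), (358.7283935546875, 163.51060485839844), 88.53797149658203)
(291, 217) [ 0.581 -0.074  0.2  ]
(413, 257) [ 0.478 -0.432  0.124]
(191, 180) [0.723 0.24  0.005]
(131, 198) [0.647 0.403 0.097]
(249, 240) [0.521 0.045 0.143]
(291, 241) [ 0.519 -0.076  0.143]
(333, 241) [ 0.521 -0.198  0.139]
```

```bash
cat >> h.py <<'E'
from scipy.spatial.transform import Rotation as Ro
def pose():
    o=readout.get_obs(); return o,np.array(o["eef_pos"]),Ro.from_quat(o["eef_rot"],scalar_first=True)
def down(yaw,pitch=0):
    "tool down, tool y at yaw deg in world; then pitched about tool y"
    a=np.radians(yaw);s,c=np.sin(a),np.cos(a)
    return Ro.from_matrix(np.array([[-s,c,0],[c,s,0],[0,0,-1]]))*Ro.from_euler("y",pitch,degrees=True)
def go(p,R):
    o,p0,R0=pose()
    print("t",round(o["time_s"],2),"at",p0.round(4),"xyz",(R0.inv().apply(np.array(p)-p0)*1000).round(1),"rot",(R0.inv()*R).as_rotvec().round(3),"F",o["wrist_force"].round(2),"op",round(o["opening"],3),"q",o["q"].round(2))
E
python3 - <<'E'
from h import *
go((.584,-.0725,.25),down(1.5))
go((.584,-.0725,.18),down(1.5))
E
```

```text
t 0.1 at [0.1663 0.5499 0.2495] xyz [-580.1 -474.8    0. ] rot [-2.000e-03  1.000e-03  1.251e+00] F [-0.82  0.62  1.04] op 0.998 q [ 1.07  0.18  1.61  0.    1.35 -0.21]
t 0.1 at [0.1663 0.5499 0.2495] xyz [-580.1 -474.7   70. ] rot [-2.000e-03  1.000e-03  1.251e+00] F [-0.82  0.62  1.04] op 0.998 q [ 1.07  0.18  1.61  0.    1.35 -0.21]
```

>>> play_rows:
  xyz:
    - [-45, -37, -20]
    - [-90, -74, -20]
    - [-135, -111, -20]
    - [-180, -148, -20]
    - [-225, -185, -20]
    - [-270, -222, -20]
    - [-315, -259, -20]
    - [-360, -296, -20]
    - [-405, -333, -20]
    - [-450, -370, -20]
  rot:
    - [0, 0, 0.12]
    - [0, 0, 0.24]
    - [0, 0, 0.36]
    - [0, 0, 0.48]
    - [0, 0, 0.6]
    - [0, 0, 0.72]
    - [0, 0, 0.84]
    - [0, 0, 0.96]
    - [0, 0, 1.08]
    - [0, 0, 1.2]
  grip: [1, 1, 1, 1, 1, 1, 1, 1, 1, 1]

```text
time_s: 1.35
eef_pos: [0.4906, 0.0642, 0.2701]
eef_rot: [-0.0, 0.681, 0.732, 0.0]
wrist_force: [0.8, 0.2, 0.7]
opening: 1.002
grasp_force: 0.0
```

Run:
```python
from h import *
go((.584,-.0725,.26),down(1.5))
```

```text
t 1.35 at [0.4906 0.0642 0.2701] xyz [-143.1   83.2   10. ] rot [-0.    -0.     0.047] F [0.78 0.19 0.71] op 1.002 q [-0.11 -0.02  1.78  0.    1.38 -0.18]
```

>>> play_rows:
  xyz:
    - [-35, 20, 3]
    - [-70, 41, 6]
    - [-105, 62, 10]
    - [-143, 83, 10]
    - [-143, 83, 10]
    - [-143, 83, 10]
    - [-143, 83, 10]
    - [-143, 83, 10]
    - [-143, 83, 10]
    - [-143, 83, 10]
  rot:
    - [0, 0, 0.01]
    - [0, 0, 0.02]
    - [0, 0, 0.03]
    - [0, 0, 0.047]
    - [0, 0, 0.047]
    - [0, 0, 0.047]
    - [0, 0, 0.047]
    - [0, 0, 0.047]
    - [0, 0, 0.047]
    - [0, 0, 0.047]
  grip: [1, 1, 1, 1, 1, 1, 1, 1, 1, 1]

```text
time_s: 2.6
eef_pos: [0.5838, -0.07, 0.2604]
eef_rot: [0.0, 0.696, 0.718, 0.0]
wrist_force: [-0.7, -0.3, -0.0]
opening: 0.999
grasp_force: 0.0
```

Run:
```python
from h import *
o,p,R=pose(); w=vision.camera("wrist")
T=np.eye(4);T[:3,:3]=R.as_matrix();T[:3,3]=p
P=cloud(w,T@w["hand_eye"]); hsv=cv2.cvtColor(w["color"],cv2.COLOR_RGB2HSV)
cv2.imwrite("pics/w1.png",w["color"][...,::-1])
m=(P[...,2]>.185)&(P[...,2]<.21)&(hsv[...,1]<120); Q=P[m]
print(m.sum(),cv2.minAreaRect((Q[:,:2]*1000).astype(np.float32)),np.percentile(Q,[1,50,99],axis=0))
go((.584,-.0725,.18),down(1.5))
```

```text
35441 ((586.460693359375, -59.30535125732422), (62.33821487426758, 232.44522094726562), 1.7343685626983643) [[ 0.55446074 -0.16727866  0.19595701]
 [ 0.58577116 -0.02832487  0.19744205]
 [ 0.6171192   0.05502793  0.19899092]]
t 2.65 at [ 0.5838 -0.0701  0.2604] xyz [-2.4  0.1 80.4] rot [0.    0.    0.004] F [-0.05 -0.61  0.1 ] op 1.004 q [-0.32  0.2   1.56 -0.    1.38 -0.35]
```

View pics/w1.png

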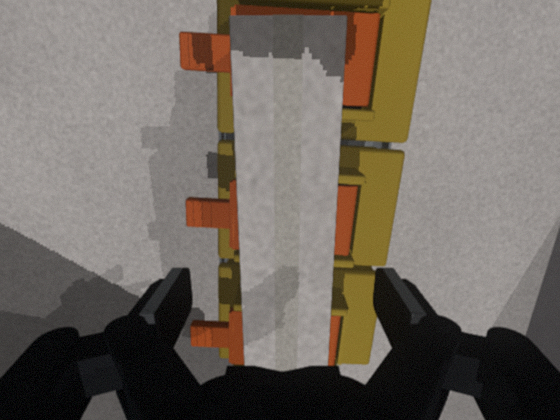

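The wrist view shows the carton between the open fingers. The tabs are at (205,50), (208,212) and (210,333), with +y up. Going down to grip.

>>> play_rows:
  xyz:
    - [-1, 1, 20]
    - [-2, 1, 40]
    - [-2, 1, 60]
    - [-2, 1, 75]
    - [-2, 1, 80]
    - [-2, 1, 80]
    - [-2, 1, 80]
    - [-2, 1, 80]
    - [-2, 1, 80]
    - [-2, 1, 80]
  rot:
    - [0, 0, 0]
    - [0, 0, 0]
    - [0, 0, 0]
    - [0, 0, 0]
    - [0, 0, 0]
    - [0, 0, 0]
    - [0, 0, 0]
    - [0, 0, 0]
    - [0, 0, 0]
    - [0, 0, 0]
  grip: [1, 1, 1, 1, 1, 1, 0.4, 0.4, 0.4, 0.4]

```text
time_s: 3.9
eef_pos: [0.5857, -0.0725, 0.1816]
eef_rot: [0.001, 0.696, 0.718, 0.001]
wrist_force: [0.2, 0.7, 5.7]
opening: 0.717
grasp_force: 66.7
```

Run:
```python
from h import *
print(readout.get_obs()["grasp_force"]);go((.585,-.0725,.27),down(1.5))
```

```text
66.67922973632812
t 3.9 at [ 0.5857 -0.0725  0.1816] xyz [ -0.1  -0.5 -88.4] rot [0.002 0.001 0.004] F [0.21 0.75 5.73] op 0.717 q [-0.32  0.28  1.63  0.    1.23 -0.35]
```

>>> play_rows:
  xyz:
    - [0, 0, -5]
    - [0, 0, -12]
    - [0, 0, -22]
    - [0, 0, -34]
    - [0, 0, -48]
    - [0, 0, -62]
    - [0, 0, -75]
    - [0, 0, -85]
    - [0, 0, -90]
    - [0, 0, -90]
  rot:
    - [0, 0, 0]
    - [0, 0, 0]
    - [0, 0, 0]
    - [0, 0, 0]
    - [0, 0, 0]
    - [0, 0, 0]
    - [0, 0, 0]
    - [0, 0, 0]
    - [0, 0, 0]
    - [0, 0, 0]
  grip: [0.4, 0.4, 0.4, 0.4, 0.4, 0.4, 0.4, 0.4, 0.4, 0.4]

```text
time_s: 5.15
eef_pos: [0.585, -0.0722, 0.2705]
eef_rot: [0.0, 0.696, 0.718, 0.0]
wrist_force: [-0.2, -0.2, -2.4]
opening: 0.713
grasp_force: 66.0
```

Run:
```python
from h import *
o=readout.get_obs();print(o["grasp_force"],o["torque"]);go((.45,.28,.27),down(1.5));go((.45,.28,.12),down(1.5))
```

```text
65.98045349121094 [-0.01520024  0.02241171  0.02006538]
t 5.15 at [ 0.585  -0.0722  0.2705] xyz [ 356.1 -124.4    0.4] rot [0.    0.    0.004] F [-0.24 -0.2  -2.45] op 0.713 q [-0.32  0.2   1.55  0.    1.4  -0.35]
t 5.15 at [ 0.585  -0.0722  0.2705] xyz [ 356.1 -124.4  150.4] rot [0.    0.    0.004] F [-0.24 -0.2  -2.45] op 0.713 q [-0.32  0.2   1.55  0.    1.4  -0.35]
```

>>> play_rows:
  xyz:
    - [18, -6, 0]
    - [50, -18, 0]
    - [92, -32, 0]
    - [136, -48, 0]
    - [180, -63, 0]
    - [224, -78, 0]
    - [268, -94, 0]
    - [308, -108, 0]
    - [338, -118, 0]
    - [356, -124, 0]
  rot:
    - [0, 0, 0]
    - [0, 0, 0]
    - [0, 0, 0]
    - [0, 0, 0]
    - [0, 0, 0]
    - [0, 0, 0]
    - [0, 0, 0]
    - [0, 0, 0]
    - [0, 0, 0]
    - [0, 0, 0]
  grip: [0.4, 0.4, 0.4, 0.4, 0.4, 0.4, 0.4, 0.4, 0.4, 0.4]

```text
time_s: 6.4
eef_pos: [0.4485, 0.2816, 0.2698]
eef_rot: [-0.0, 0.696, 0.718, -0.0]
wrist_force: [0.5, 0.3, -2.9]
opening: 0.718
grasp_force: 66.0
```

>>> play_rows:
  xyz:
    - [0, 0, 10]
    - [0, 0, 30]
    - [0, 0, 55]
    - [0, 0, 80]
    - [0, 0, 105]
    - [0, 0, 130]
    - [0, 0, 155]
    - [0, 0, 175]
    - [0, 0, 190]
    - [0, 0, 200]
  rot:
    - [0, 0, 0]
    - [0, 0, 0]
    - [0, 0, 0]
    - [0, 0, 0]
    - [0, 0, 0]
    - [0, 0, 0]
    - [0, 0, 0]
    - [0, 0, 0]
    - [0, 0, 0]
    - [0, 0, 0]
  grip: [0.4, 0.4, 0.4, 0.4, 0.4, 0.4, 0.4, 0.4, 0.4, 0.4]

```text
time_s: 7.65
eef_pos: [0.4502, 0.2792, 0.0693]
eef_rot: [-0.0, 0.697, 0.717, -0.0]
wrist_force: [0.2, 0.2, -2.4]
opening: 0.716
grasp_force: 66.0
```

Run:
```python
from h import *
o,p,R=pose();print(o["grasp_force"],o["torque"]);go((.45,.28,.035),down(1.5))
b=vision.camera("top");cv2.imwrite("pics/top2.png",b["color"][...,::-1])
P=cloud(b);hsv=cv2.cvtColor(b["color"],cv2.COLOR_RGB2HSV)
reg=(P[...,0]>.4)&(P[...,0]<.75)&(P[...,1]>-.35)&(P[...,1]<.12)
o=reg&(hsv[...,0]<14)&(hsv[...,1]>150)&(P[...,2]>.125)
k,l,s,ce=cv2.connectedComponentsWithStats(o.astype(np.uint8))
for i in range(1,k):
    if s[i,4]>15:
        Q=P[l==i]; t=Q[Q[:,0]<np.nanmin(Q[:,0])+.03]; print(" orange",s[i],np.nanpercentile(Q,[2,50,98],axis=0).round(3).tolist(),"tab",np.nanmean(t,0).round(4))
```

```text
66.00308775901794 [-0.05828191 -0.04898164  0.06413145]
t 7.65 at [0.4502 0.2792 0.0693] xyz [ 0.8 -0.1 34.3] rot [-0.001  0.     0.003] F [ 0.18  0.22 -2.4 ] op 0.716 q [ 0.33  0.32  1.84 -0.    0.98  0.3 ]
 orange [241 199  21  47 408] [[0.509, 0.014, 0.136], [0.587, 0.043, 0.142], [0.64, 0.068, 0.15]] tab [0.5182 0.0439 0.1422]
 orange [282 200  21  47 430] [[0.507, -0.105, 0.135], [0.586, -0.077, 0.143], [0.638, -0.053, 0.15]] tab [ 0.5165 -0.0773  0.142 ]
 orange [324 202  20  46 394] [[0.506, -0.224, 0.135], [0.578, -0.198, 0.143], [0.634, -0.171, 0.15]] tab [ 0.5157 -0.1962  0.1425]
```

View pics/top2.png

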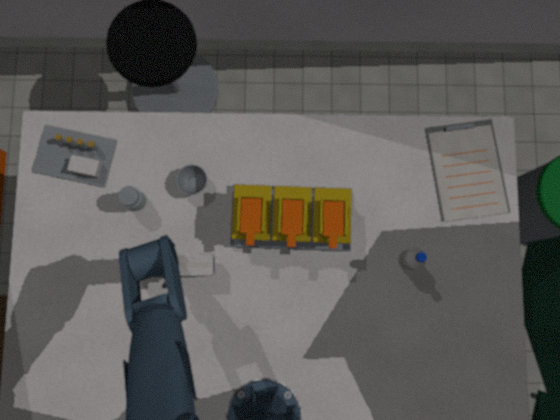

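The carton hangs over the free bench at about (190,265) px. The lids are now clear, with tabs at (250,240), (291,241) and (333,242). Setting the carton down.

>>> play_rows:
  xyz:
    - [0, 0, 8]
    - [0, 0, 17]
    - [0, 0, 25]
    - [0, 0, 30]
    - [0, 0, 33]
    - [0, 0, 33]
    - [0, 0, 33]
    - [0, 0, 33]
    - [0, 0, 33]
    - [0, 0, 33]
  rot:
    - [0, 0, 0]
    - [0, 0, 0]
    - [0, 0, 0]
    - [0, 0, 0]
    - [0, 0, 0]
    - [0, 0, 0]
    - [0, 0, 0]
    - [0, 0, 0]
    - [0, 0, 0]
    - [0, 0, 0]
  grip: [0.4, 0.4, 0.4, 0.4, 0.4, 0.4, 0.4, 1, 1, 1]

```text
time_s: 8.95
eef_pos: [0.4505, 0.2799, 0.0375]
eef_rot: [0.0, 0.696, 0.718, 0.0]
wrist_force: [-0.1, 0.2, 0.3]
opening: 1.001
grasp_force: 0.0
```

>>> play_rows:
  xyz:
    - [0, 0, 0]
    - [0, 0, -10]
    - [0, 0, -30]
    - [0, 0, -60]
    - [0, 0, -90]
    - [0, 0, -120]
    - [0, 0, -150]
    - [0, 0, -180]
    - [0, 0, -210]
    - [0, 0, -210]
  rot:
    - [0, 0, 0]
    - [0, 0, 0]
    - [0, 0, 0]
    - [0, 0, 0]
    - [0, 0, 0]
    - [0, 0, 0]
    - [0, 0, 0]
    - [0, 0, 0]
    - [0, 0, 0]
    - [0, 0, 0]
  grip: [1, 1, 1, 1, 1, 1, 1, 1, 1, 1]

```text
time_s: 10.2
eef_pos: [0.4518, 0.2805, 0.2507]
eef_rot: [0.001, 0.696, 0.718, 0.003]
wrist_force: [0.6, 0.1, 0.3]
opening: 0.999
grasp_force: 0.0
```

Run:
```python
from h import *
o,p,R=pose(); w=vision.camera("wrist")
T=np.eye(4);T[:3,:3]=R.as_matrix();T[:3,3]=p
P=cloud(w,T@w["hand_eye"])
m=(P[...,2]>.03)&(P[...,2]<.08)&(P[...,0]<.52)&(P[...,1]>.12); Q=P[m]
print(m.sum(),cv2.minAreaRect((Q[:,:2]*1000).astype(np.float32)),np.percentile(Q[:,2],[1,50,99]))
go((.52,.044,.2),down(88.5))
go((.52,.044,.2),down(-91.5))
```

```text
13902 ((450.7601318359375, 284.17010498046875), (62.13631820678711, 249.67237854003906), 1.7334578037261963) [0.0496949  0.05140793 0.05312481]
t 10.25 at [0.4508 0.2801 0.2487] xyz [-238.1   61.9   48.7] rot [ 3.000e-03  1.000e-03 -1.515e+00] F [ 0.03 -0.7  -0.5 ] op 0.999 q [0.33 0.08 1.72 0.   1.34 0.3 ]
t 10.25 at [0.4508 0.2801 0.2487] xyz [-238.1   61.9   48.7] rot [ 1.000e-03 -3.000e-03  1.627e+00] F [ 0.03 -0.7  -0.5 ] op 0.999 q [0.33 0.08 1.72 0.   1.34 0.3 ]
```

>>> play_rows:
  xyz:
    - [-24, 6, 0]
    - [-48, 12, 0]
    - [-71, 19, 0]
    - [-95, 25, 0]
    - [-119, 31, 5]
    - [-143, 37, 10]
    - [-167, 42, 20]
    - [-190, 50, 30]
    - [-214, 56, 40]
    - [-238, 60, 49]
  rot:
    - [0, 0, -0.15]
    - [0, 0, -0.3]
    - [0, 0, -0.45]
    - [0, 0, -0.61]
    - [0, 0, -0.76]
    - [0, 0, -0.91]
    - [0, 0, -1.06]
    - [0, 0, -1.21]
    - [0, 0, -1.36]
    - [0, 0, -1.515]
  grip: [0, 0, 0, 0, 0, 0, 0, 0, 0, 0]

```text
time_s: 11.5
eef_pos: [0.5165, 0.0431, 0.1963]
eef_rot: [-0.001, 0.01, 1.0, 0.0]
wrist_force: [1.2, 1.1, 0.4]
opening: -0.0
grasp_force: 0.0
```

Run:
```python
from h import *
o,p,R=pose(); w=vision.camera("wrist")
T=np.eye(4);T[:3,:3]=R.as_matrix();T[:3,3]=p
P=cloud(w,T@w["hand_eye"]);hsv=cv2.cvtColor(w["color"],cv2.COLOR_RGB2HSV)
cv2.imwrite("pics/w2.png",w["color"][...,::-1])
m=(hsv[...,0]<14)&(hsv[...,1]>150)&(P[...,2]>.13)&(P[...,2]<.147)
k,l,s,ce=cv2.connectedComponentsWithStats(m.astype(np.uint8))
for i in range(1,k):
    if s[i,4]>200: Q=P[l==i];f=Q[Q[:,0]<Q[:,0].min()+.03];print(s[i],np.percentile(Q,[1,50,99],axis=0).round(4).tolist(),"tab",np.percentile(f,[1,50,99],axis=0).round(4).tolist())
go((.518,.044,.165),down(88.5))
```

```text
[  55  225   99  147 8842] [[0.5047, -0.1038, 0.1352], [0.5545, -0.0745, 0.1413], [0.6041, -0.0446, 0.1428]] tab [[0.5043, -0.0836, 0.1345], [0.5175, -0.0703, 0.1413], [0.5335, -0.0603, 0.1432]]
[ 268  227   39   37 1137] [[0.5072, 0.0358, 0.1367], [0.5154, 0.0483, 0.1414], [0.5296, 0.0588, 0.1433]] tab [[0.5072, 0.0358, 0.1367], [0.5154, 0.0483, 0.1414], [0.5296, 0.0588, 0.1433]]
[314 277  20  31 433] [[0.5435, 0.0646, 0.1342], [0.5495, 0.0712, 0.1412], [0.5619, 0.0762, 0.1427]] tab [[0.5435, 0.0646, 0.1342], [0.5495, 0.0712, 0.1412], [0.5619, 0.0762, 0.1427]]
[276 340  14  31 328] [[0.5878, 0.038, 0.1401], [0.6022, 0.0428, 0.1413], [0.6135, 0.0471, 0.1427]] tab [[0.5878, 0.038, 0.1401], [0.6022, 0.0428, 0.1413], [0.6135, 0.0471, 0.1427]]
t 11.55 at [0.5164 0.0407 0.1952] xyz [-1.7  3.3 30.2] rot [-0.001 -0.004  0.011] F [-0.35 -2.65 -0.73] op -0.002 q [-0.15  0.11  1.8  -0.    1.23 -1.7 ]
```

View pics/w2.png

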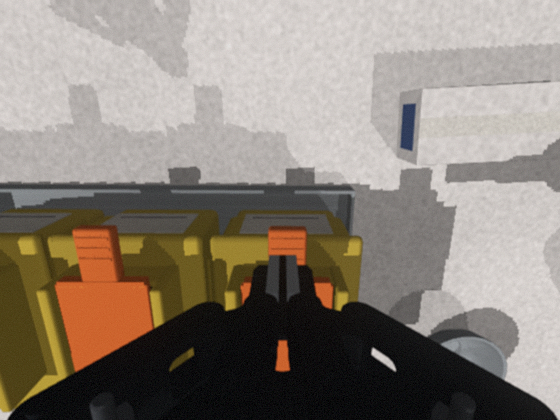

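>>> play_rows:
  xyz:
    - [0, 2, 5]
    - [0, 2, 12]
    - [0, 2, 20]
    - [0, 2, 27]
    - [0, 2, 32]
    - [0, 2, 35]
    - [0, 2, 38]
    - [0, 2, 40]
    - [0, 2, 42]
    - [0, 2, 43]
  rot:
    - [0, 0, 0]
    - [0, 0, 0]
    - [0, 0, 0]
    - [0, 0, 0]
    - [0, 0, 0]
    - [0, 0, 0]
    - [0, 0, 0]
    - [0, 0, 0]
    - [0, 0, 0]
    - [0, 0, 0]
  grip: [0, 0, 0, 0, 0, 0, 0, 0, 0, 0]

```text
time_s: 12.8
eef_pos: [0.5177, 0.0458, 0.1604]
eef_rot: [0.0, 0.013, 1.0, -0.0]
wrist_force: [-20.7, 1.2, 45.1]
opening: 0.0
grasp_force: 22.7
```

Run:
```python
from h import *
go((.518,.046,.155),down(88.5))
```

```text
t 12.8 at [0.5177 0.0458 0.1604] xyz [-0.3  0.2  5.4] rot [-0.001  0.     0.001] F [-20.68   1.15  45.09] op 0.0 q [-0.14  0.16  1.83 -0.    1.16 -1.69]
```

Left is solid. The tip stopped at z 0.1604 with 45 N, so that lid is locked. Next is the middle.

>>> play_rows:
  xyz:
    - [0, 0, -12]
    - [0, 0, -28]
    - [0, -15, -30]
    - [0, -35, -30]
    - [1, -60, -30]
    - [1, -85, -30]
    - [2, -105, -30]
    - [2, -120, -30]
    - [2, -120, -22]
    - [2, -120, -14]
  rot:
    - [0, 0, 0]
    - [0, 0, 0]
    - [0, 0, 0]
    - [0, 0, 0]
    - [0, 0, 0]
    - [0, 0, 0]
    - [0, 0, 0]
    - [0, 0, 0]
    - [0, 0, 0]
    - [0, 0, 0]
  grip: [0, 0, 0, 0, 0, 0, 0, 0, 0, 0]

```text
time_s: 14.05
eef_pos: [0.5121, -0.0738, 0.1684]
eef_rot: [-0.0, 0.013, 1.0, 0.0]
wrist_force: [1.1, 0.1, -0.3]
opening: 0.0
grasp_force: 0.0
```

>>> play_rows:
  xyz:
    - [0, 0, 0]
    - [0, 0, 2]
    - [0, 0, 4]
    - [0, 0, 6]
    - [0, 0, 8]
    - [0, 0, 9]
    - [0, 0, 10]
    - [0, 0, 11]
    - [0, 0, 12]
    - [0, 0, 12]
  rot:
    - [0, 0, 0]
    - [0, 0, 0]
    - [0, 0, 0]
    - [0, 0, 0]
    - [0, 0, 0]
    - [0, 0, 0]
    - [0, 0, 0]
    - [0, 0, 0]
    - [0, 0, 0]
    - [0, 0, 0]
  grip: [0, 0, 0, 0, 0, 0, 0, 0, 0, 0]

```text
time_s: 15.3
eef_pos: [0.5123, -0.0741, 0.1572]
eef_rot: [-0.0, 0.013, 1.0, 0.0]
wrist_force: [0.0, 0.5, 0.6]
opening: -0.0
grasp_force: 0.4
```

Run:
```python
from h import *
go((.515,-.074,.159),down(88.5))
```

```text
t 15.3 at [ 0.5123 -0.0741  0.1572] xyz [-2.7  0.2 -1.8] rot [ 0. -0.  0.] F [0.   0.53 0.65] op -0.0 q [-0.37  0.16  1.83 -0.    1.15 -1.92]
```

>>> play_rows:
  xyz:
    - [0, 0, 1]
    - [0, 0, 2]
    - [0, 0, 3]
    - [0, 0, 4]
    - [0, 0, 5]
    - [0, 0, 5]
    - [0, 0, 5]
    - [0, 0, 5]
    - [0, 0, 5]
    - [0, 0, 5]
  rot:
    - [0, 0, 0]
    - [0, 0, 0]
    - [0, 0, 0]
    - [0, 0, 0]
    - [0, 0, 0]
    - [0, 0, 0]
    - [0, 0, 0]
    - [0, 0, 0]
    - [0, 0, 0]
    - [0, 0, 0]
  grip: [0, 0, 0, 0, 0, 0, 0, 0, 0, 0]

```text
time_s: 16.55
eef_pos: [0.5125, -0.0742, 0.1525]
eef_rot: [0.0, 0.013, 1.0, -0.0]
wrist_force: [-0.4, 0.2, 4.4]
opening: 0.001
grasp_force: 2.3
```

Run:
```python
from h import *
o=readout.get_obs();print(o["grasp_force"],o["torque"])
go((.512,-.194,.162),down(88.5))
```

```text
2.2900415444746614 [0.06620589 0.03150765 0.04083295]
t 16.55 at [ 0.5125 -0.0742  0.1525] xyz [  -2.6 -119.8   -9.5] rot [-0.  0.  0.] F [-0.37  0.2   4.37] op 0.001 q [-0.37  0.17  1.84  0.    1.14 -1.92]
```

The middle tab sank about 8 mm at about 0.6 N and then stopped with 4.4 N, so the middle lid is the unlocked one. The right lid still needs its tap.

>>> play_rows:
  xyz:
    - [0, 0, -12]
    - [0, 0, -32]
    - [0, -15, -36]
    - [0, -35, -36]
    - [0, -60, -36]
    - [0, -85, -36]
    - [0, -105, -36]
    - [0, -120, -36]
    - [0, -120, -28]
    - [0, -120, -20]
  rot:
    - [0, 0, 0]
    - [0, 0, 0]
    - [0, 0, 0]
    - [0, 0, 0]
    - [0, 0, 0]
    - [0, 0, 0]
    - [0, 0, 0]
    - [0, 0, 0]
    - [0, 0, 0]
    - [0, 0, 0]
  grip: [0, 0, 0, 0, 0, 0, 0, 0, 0, 0]

```text
time_s: 17.8
eef_pos: [0.509, -0.1935, 0.1714]
eef_rot: [-0.0, 0.013, 1.0, 0.0]
wrist_force: [0.0, -0.3, 0.4]
opening: -0.0
grasp_force: 0.0
```

>>> play_rows:
  xyz:
    - [0, 0, 2]
    - [0, 0, 4]
    - [0, 0, 6]
    - [0, 0, 8]
    - [0, 0, 10]
    - [0, 0, 11]
    - [0, 0, 12]
    - [0, 0, 13]
    - [0, 0, 14]
    - [0, 0, 14]
  rot:
    - [0, 0, 0]
    - [0, 0, 0]
    - [0, 0, 0]
    - [0, 0, 0]
    - [0, 0, 0]
    - [0, 0, 0]
    - [0, 0, 0]
    - [0, 0, 0]
    - [0, 0, 0]
    - [0, 0, 0]
  grip: [0, 0, 0, 0, 0, 0, 0, 0, 0, 0]

```text
time_s: 19.05
eef_pos: [0.5093, -0.1942, 0.1608]
eef_rot: [-0.0, 0.013, 1.0, -0.0]
wrist_force: [-7.9, 4.9, 19.3]
opening: 0.001
grasp_force: 9.3
```

Run:
```python
from h import *
go((.512,-.194,.162),down(88.5))
```

```text
t 19.05 at [ 0.5093 -0.1942  0.1608] xyz [-2.7  0.2 -1.2] rot [-0.     0.     0.001] F [-7.88  4.91 19.33] op 0.001 q [-0.58  0.21  1.76 -0.    1.17 -2.13]
```

>>> play_rows:
  xyz:
    - [0, 0, -12]
    - [0, 0, -32]
    - [0, 0, -50]
    - [5, 20, -50]
    - [10, 45, -50]
    - [15, 70, -50]
    - [20, 95, -50]
    - [25, 120, -50]
    - [25, 120, -50]
    - [25, 120, -50]
  rot:
    - [0, 0, 0]
    - [0, 0, 0]
    - [0, 0, 0]
    - [0, -0.1, 0]
    - [0, -0.2, 0]
    - [0, -0.3, 0]
    - [0, -0.4, 0]
    - [0, -0.52, 0]
    - [0, -0.52, 0]
    - [0, -0.52, 0]
  grip: [0, 0, 0, 0.65, 0.65, 0.65, 0.65, 0.65, 0.65, 0.65]

```text
time_s: 20.3
eef_pos: [0.4881, -0.0742, 0.2096]
eef_rot: [0.258, 0.012, 0.966, -0.004]
wrist_force: [0.5, -0.3, 0.4]
opening: 0.647
grasp_force: 0.0
```

Run:
```python
from h import *
o,p,R=pose(); w=vision.camera("wrist")
T=np.eye(4);T[:3,:3]=R.as_matrix();T[:3,3]=p
P=cloud(w,T@w["hand_eye"]);hsv=cv2.cvtColor(w["color"],cv2.COLOR_RGB2HSV)
cv2.imwrite("pics/w3.png",w["color"][...,::-1])
m=(hsv[...,0]<14)&(hsv[...,1]>150)&(P[...,2]>.138)&(P[...,2]<.147)&(abs(P[...,1]+.074)<.045)&(P[...,0]<.536)
Q=P[m];print(m.sum(),np.percentile(Q,[1,50,99],axis=0).round(4).tolist())
z=R.as_matrix()[:,2];print(z.round(3))
for d in(.06,0): go(np.array((.517,-.074,.141))-d*np.array([.5,0,-.866]),down(88.5,-30))
```

```text
1199 [[0.5037, -0.0843, 0.1383], [0.5166, -0.0727, 0.1413], [0.5356, -0.061, 0.143]]
[ 0.498 -0.014 -0.867]
t 20.35 at [ 0.4884 -0.0745  0.2097] xyz [ 9.6  0.5 13.8] rot [-0.001 -0.002  0.001] F [-0.27  0.05  1.05] op 0.651 q [-0.55 -0.29  2.22  0.36  0.78 -2.3 ]
t 20.35 at [ 0.4884 -0.0745  0.2097] xyz [ 9.5  1.4 73.8] rot [-0.001 -0.002  0.001] F [-0.27  0.05  1.05] op 0.651 q [-0.55 -0.29  2.22  0.36  0.78 -2.3 ]
```

View pics/w3.png

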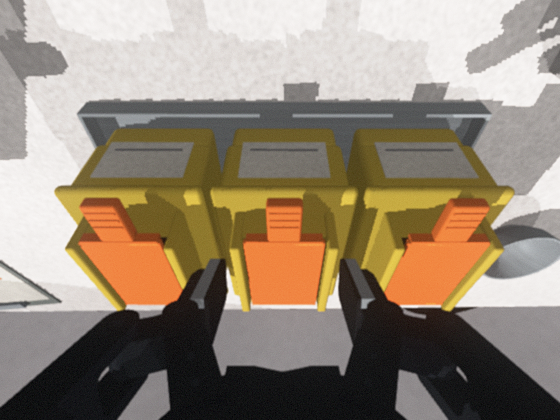

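The wrist view shows the middle tab at (284,218), centred between the fingers at (208,280) and (352,280). Advancing along the tool axis and gripping.

>>> play_rows:
  xyz:
    - [5, 1, 8]
    - [9, 1.5, 18]
    - [9, 1.5, 32]
    - [9, 1.5, 46]
    - [9, 1.5, 58]
    - [9, 1.5, 68]
    - [9, 1.5, 74]
    - [9, 1.5, 74]
    - [9, 1.5, 74]
    - [9, 1.5, 74]
  rot:
    - [0, 0, 0]
    - [0, 0, 0]
    - [0, 0, 0]
    - [0, 0, 0]
    - [0, 0, 0]
    - [0, 0, 0]
    - [0, 0, 0]
    - [0, 0, 0]
    - [0, 0, 0]
    - [0, 0, 0]
  grip: [0.65, 0.65, 0.65, 0.65, 0.65, 0.65, 0.65, 0.65, 0.65, 0.65]

```text
time_s: 21.6
eef_pos: [0.5165, -0.0729, 0.1401]
eef_rot: [0.257, 0.012, 0.966, -0.004]
wrist_force: [0.5, -0.9, -0.1]
opening: 0.65
grasp_force: 0.0
```

>>> play_rows:
  xyz:
    - [0, 0, 0]
    - [0, 0, 0]
    - [0, 0, 0]
    - [0, 0, 0]
    - [0, 0, 0]
    - [0, 0, 0]
    - [0, 0, 0]
    - [0, 0, 0]
    - [0, 0, 0]
    - [0, 0, 0]
  rot:
    - [0, 0, 0]
    - [0, 0, 0]
    - [0, 0, 0]
    - [0, 0, 0]
    - [0, 0, 0]
    - [0, 0, 0]
    - [0, 0, 0]
    - [0, 0, 0]
    - [0, 0, 0]
    - [0, 0, 0]
  grip: [0.1, 0.1, 0.1, 0.1, 0.1, 0.1, 0.1, 0.1, 0.1, 0.1]

```text
time_s: 22.85
eef_pos: [0.5162, -0.0735, 0.1397]
eef_rot: [0.257, 0.013, 0.966, -0.004]
wrist_force: [-4.3, -5.5, 0.5]
opening: 0.264
grasp_force: 58.9
```

Run:
```python
from h import *
o,p,R=pose();print(o["grasp_force"],o["torque"].round(2))
a=np.radians(-1.3);ax=np.array([-np.sin(a),np.cos(a),0])
tab=np.array([.522,-.073,.137]);H=tab+.12*np.array([np.cos(a),np.sin(a),0]);H[2]=.139
for d in range(5,56,5):
    q=Ro.from_rotvec(ax*np.radians(d)); pn=H+q.apply(p-H)
    print(d,(R.inv().apply(pn-p)*1000).round(1).tolist(),(R.inv()*q*R).as_rotvec().round(3).tolist())
go(p,R)
```

```text
58.930426239967346 [-0.52  0.61 -0.31]
5 [-5.9, -0.0, -9.2] [0.0, 0.087, -0.0]
10 [-12.6, -0.0, -17.9] [0.0, 0.175, -0.001]
15 [-20.0, -0.0, -26.0] [0.001, 0.262, -0.001]
20 [-28.1, -0.0, -33.4] [0.001, 0.349, -0.001]
25 [-36.9, -0.0, -40.1] [0.001, 0.436, -0.001]
30 [-46.1, -0.0, -46.0] [0.001, 0.524, -0.002]
35 [-55.9, -0.0, -51.0] [0.001, 0.611, -0.002]
40 [-66.0, -0.0, -55.2] [0.002, 0.698, -0.002]
45 [-76.5, 0.0, -58.5] [0.002, 0.785, -0.002]
50 [-87.2, 0.0, -60.8] [0.002, 0.873, -0.003]
55 [-98.1, 0.0, -62.2] [0.002, 0.96, -0.003]
t 22.85 at [ 0.5162 -0.0735  0.1397] xyz [0. 0. 0.] rot [0. 0. 0.] F [-4.31 -5.55  0.46] op 0.264 q [-0.51 -0.07  2.22  0.44  0.57 -2.37]
```

>>> play_rows:
  xyz:
    - [-2.8, 0, -4.6]
    - [-5.9, 0, -9.2]
    - [-9.1, 0, -13.6]
    - [-12.6, 0, -17.9]
    - [-16.2, 0, -22]
    - [-20, 0, -26]
    - [-24, 0, -29.8]
    - [-28.1, 0, -33.4]
    - [-36.9, 0, -40.1]
    - [-36.9, 0, -40.1]
  rot:
    - [0, 0.044, 0]
    - [0, 0.087, 0]
    - [0, 0.131, 0]
    - [0, 0.175, 0]
    - [0, 0.218, 0]
    - [0, 0.262, 0]
    - [0, 0.305, 0]
    - [0, 0.349, 0]
    - [0, 0.436, 0]
    - [0, 0.436, 0]
  grip: [0.1, 0.1, 0.1, 0.1, 0.1, 0.1, 0.1, 0.1, 0.1, 0.1]

```text
time_s: 24.1
eef_pos: [0.5285, -0.0738, 0.1927]
eef_rot: [0.041, 0.013, 0.999, -0.001]
wrist_force: [-2.2, -5.6, -0.3]
opening: 0.265
grasp_force: 60.4
```

Run:
```python
from h import *
o,p,R=pose();print(o["grasp_force"],o["torque"].round(2))
a=np.radians(-1.3);ax=np.array([-np.sin(a),np.cos(a),0])
H=np.array([.642,-.0757,.139])
print(np.degrees(np.arctan2(p[2]-.139,H[0]-p[0])),np.hypot(p[2]-.139,H[0]-p[0]))
for d in range(5,31,5):
    q=Ro.from_rotvec(ax*np.radians(d)); pn=H+q.apply(p-H)
    print(d,(R.inv().apply(pn-p)*1000).round(1).tolist(),(R.inv()*q*R).as_rotvec().round(3).tolist())
go(p,R)
```

```text
60.38632929325104 [-0.84  0.48 -0.13]
25.33417435240299 0.12555479051072402
5 [-5.9, -0.0, -9.2] [0.0, 0.087, -0.0]
10 [-12.6, -0.0, -17.9] [0.0, 0.175, -0.0]
15 [-20.0, 0.0, -26.0] [0.001, 0.262, -0.0]
20 [-28.1, 0.0, -33.4] [0.001, 0.349, -0.001]
25 [-36.8, 0.0, -40.0] [0.001, 0.436, -0.001]
30 [-46.0, 0.0, -45.9] [0.001, 0.524, -0.001]
t 24.1 at [ 0.5285 -0.0738  0.1927] xyz [0. 0. 0.] rot [0. 0. 0.] F [-2.21 -5.59 -0.29] op 0.265 q [-0.38  0.1   1.83  0.03  1.14 -1.93]
```

Tracking well with low forces. Going on by another 25 degrees.

>>> play_rows:
  xyz:
    - [-2.8, 0, -4.6]
    - [-5.9, 0, -9.2]
    - [-9.1, 0, -13.6]
    - [-12.6, 0, -17.9]
    - [-16.2, 0, -22]
    - [-20, 0, -26]
    - [-24, 0, -29.8]
    - [-28.1, 0, -33.4]
    - [-36.8, 0, -40]
    - [-36.8, 0, -40]
  rot:
    - [0, 0.044, 0]
    - [0, 0.087, 0]
    - [0, 0.131, 0]
    - [0, 0.175, 0]
    - [0, 0.218, 0]
    - [0, 0.262, 0]
    - [0, 0.305, 0]
    - [0, 0.349, 0]
    - [0, 0.436, 0]
    - [0, 0.436, 0]
  grip: [0.1, 0.1, 0.1, 0.1, 0.1, 0.1, 0.1, 0.1, 0.1, 0.1]

```text
time_s: 25.35
eef_pos: [0.5616, -0.0747, 0.2344]
eef_rot: [-0.176, 0.013, 0.984, 0.002]
wrist_force: [-2.0, -5.0, -1.3]
opening: 0.268
grasp_force: 60.6
```

>>> play_rows:
  xyz:
    - [0, 0, 0]
    - [0, 0, 0]
    - [0, 0, 0]
    - [0, 0, 0]
    - [0, 0, 0]
    - [0, 0, 0]
    - [0, 0, 0]
    - [0, 0, 0]
    - [0, 0, 0]
    - [0, 0, 0]
  rot:
    - [0, 0, 0]
    - [0, 0, 0]
    - [0, 0, 0]
    - [0, 0, 0]
    - [0, 0, 0]
    - [0, 0, 0]
    - [0, 0, 0]
    - [0, 0, 0]
    - [0, 0, 0]
    - [0, 0, 0]
  grip: [0.1, 0.1, 0.1, 0.1, 0.1, 0.1, 0.1, 0.1, 0.1, 0.1]

```text
time_s: 26.6
eef_pos: [0.5614, -0.0747, 0.2342]
eef_rot: [-0.174, 0.013, 0.985, 0.002]
wrist_force: [1.1, -6.0, -5.2]
opening: 0.268
grasp_force: 60.3
```

Run:
```python
from h import *
go((.56,-.074,.23),down(88.5,20))
b=vision.camera("scene");cv2.imwrite("pics/s3.png",cv2.resize(b["color"][140:300,180:420,::-1],(720,480)))
P=cloud(b);hsv=cv2.cvtColor(b["color"],cv2.COLOR_RGB2HSV)
m=(hsv[...,0]<14)&(hsv[...,1]>150)&(P[...,2]>.155)&(abs(P[...,1]+.075)<.04)&(P[...,0]>.5)&(P[...,0]<.68)
Q=P[m];f=np.polyfit(Q[:,0],Q[:,2],1);print(m.sum(),np.degrees(np.arctan(f[0])))
```

```text
t 26.6 at [ 0.5614 -0.0747  0.2342] xyz [-0.1  0.7  4.4] rot [-0.001 -0.001  0.   ] F [ 1.07 -6.03 -5.19] op 0.268 q [-0.29  0.41  1.38 -0.09  1.68 -1.83]
42 -49.80542224482711
```

View pics/s3.png

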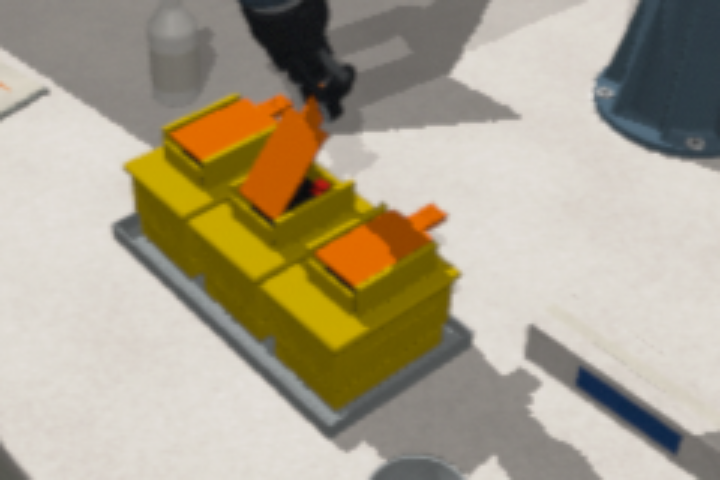

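The middle lid stands open at about 50° with its tab held at (315,110) px. The carton lies flat on the bench at (640,390) and the bottle stands at (175,55).

```bash
python3 -c "
from bench import ctrl
print(ctrl.hand_in())"
```

```text
the job is handed in; nothing more can be done
None
```

I laid the carton flat on the bench and let go of it, then tapped the lids left to right: left and right were solid, the middle one gave way. I handed the job in with the middle lid held open at about 50°; the hand-in returned no verdict.

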